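Tap the jammed stir bars out of a flask and put them to soak

TASK

Two to four stir bars are jammed in the neck of the flask that lies mouth-down in the rocking stand. Take the loose lid off the handled dish by its knob and lay it flat on the bench, knob up and well clear of the dish; stand the dish under the flask's mouth and tap the side of the neck lightly with the fingertips, again and again, until every bar has dropped into the dish. Then stand the dish under the dispenser's spout, press the nozzle fully down and let it come up (only while the dish is under the spout), put the dish back on the middle of its black mat and put the lid back on properly, leaving the other things on the bench alone.

Things in the scene. Friction and masses are not known exactly. Their poses are not given: they have to be found in the camera images.
- stand: Fixed rocking stand: dark steel base 100 x 85 x 8 mm, two aluminium uprights 185 mm tall. Origin on the bench at drop_point, 128 mm ahead of the pivot; +x: where the mouth points, seen from above. The glass flask in it (bulb 68 mm; neck 30 mm outside, 23 mm inside, 120 mm long) has its pivot 174 mm up, its mouth 24 degrees down; underside of the mouth 109 mm above the bench.
- flask (a joint): Rocking of the flask about its level pivot (rad): 0 at rest, growing as the mouth end is knocked down. A stiff spring returns it: at tap_point 2 N starts it, 8 N gives 0.05 (4 mm there), 14 N 0.1, and the stop is at 0.15. Slow gentle pressing leaves the bars stuck; a quick tap (0.1 to 0.3 m/s, some 4 to 6 mm deep) jolts them some millimetres down the neck, the more the quicker.
- tap_point (a point): Point on the upper side of the flask's neck, 85 mm from the pivot, about 0.153 m above the bench at rest; tap it from above. Moves with the flask.
- mouth (a point): Centre of the flask's mouth (lip 35 mm across).
- drop_point (a point): Point on the bench a little beyond the mouth, on which to centre the dish so that the bars fall into it.
- bar_0: White stir bar, square with bevelled edges, 26 mm long along its x, 13 mm thick, 14 g; origin at its centre. At the start it lies in the flask's neck, or is absent (None).
- bar_1: White stir bar, square with bevelled edges, 26 mm long along its x, 13 mm thick, 14 g; origin at its centre. At the start it lies in the flask's neck, or is absent (None).
- bar_2: White stir bar, square with bevelled edges, 26 mm long along its x, 13 mm thick, 14 g; origin at its centre. At the start it lies in the flask's neck, or is absent (None).
- bar_3: White stir bar, square with bevelled edges, 26 mm long along its x, 13 mm thick, 14 g; origin at its centre. At the start it lies in the flask's neck, or is absent (None).
- dish: White ceramic handled dish, loose, about 0.22 kg: outside 80 mm across at the foot, 90 mm at the rim, 45 mm high, wall 4 mm, floor 5 mm. Origin at the centre of its underside. A straight level handle, 11 mm wide, 15 mm tall, sticks out along its +x from the wall to 106 mm from the centre, its middle 32 mm above the underside; take it across about 75 mm out.
- lid: White loose lid, 0.1 kg: disc 92 mm across, 4 mm thick, on a tapered plug 72 mm across and 6 mm deep that drops into the dish with about 4 mm play; knob 24 mm across, from 20 to 42 mm above the origin. Origin at the centre of the plug's underside; 39 mm above the dish's origin when it is on.
- mat: Fixed black rubber mat 100 x 100 x 3 mm on which the dish stands at the start. Origin at the centre of its underside.
- dispenser: Fixed pump bottle (clear bottle, orange cap, white pump) in a dark steel foot 84 mm across; 70 mm across the bottle. Origin on the bench at spout_point; the bottle's axis is 95 mm behind it (along -x), and the spout sticks out along +x, its tip 167 mm above the bench.
- nozzle (a joint): Travel of the sprung nozzle (m): 0 up, 0.010 fully down; 2 N starts it, about 6 N holds it down. It springs back up.
- nozzle_top (a point): Centre of the top of the white nozzle button, 34 mm across, 189 mm above the bench when up; press it straight down.
- spout_point (a point): Point on the bench below the spout's tip, on which to centre the dish.
- timer: White bench timer 60 x 66 x 18 mm; leave it alone.
- amber_bottle: Amber bottle with black cap, 58 mm across, 117 mm tall; leave it alone.
- stopper: Black stopper, 32 mm; leave it alone.
Not all that is in view belongs to the job. What is shaped like the lid but orange is not meant.

How it is judged:
By the outcome, as a careful person would: the job done as asked, in the order asked, and still so for the second after the job is handed in, with the robot touching nothing.
Of bar_0, bar_1, bar_2, bar_3 only 2 to 4 are there at a start; the rules pass over those that are not, and their reading is None.
At some moment in a run one of dish, lid may be knocked a few centimetres aside while the robot is not near it.
It also fails if it takes over 210 s, if anything falls off the work surface, if the arm or the gripper's body presses on something with over 40 N, if the wrist force passes 120 N, or if a joint passes its speed limit or range.

ROBOT

A 6-joint arm with a two-finger parallel gripper is mounted at the origin on a cart in front of the work surface, level with it; the furniture and walls round the work are solid. World frame = base frame: x ahead of the robot, y to its left, z up, the work surface at z = 0. Lengths are in mm, angles in degrees, forces in N, time in s.
With the tool pointing down it reaches from about 325 to 775 mm from the base axis. Payload 5.5 kg.
Tool frame: the origin (TCP) lies where the fingers leave the gripper's body, on its centre line; the fingertips stand ctrl.finger_overhang ahead of it and the grasp point (between the pads) lies 61 mm ahead of it (ctrl.finger_overhang is the distance from the TCP to the fingertips, in mm); z points along the fingers, y is the line along which they close (so a half turn about z gives the same grasp; the last joint's range is limited). The gripper opens to 88 mm and grips with 3 to 60 N. Pads are 20 mm wide; open, the fingers measure 115 mm over their backs; the gripper's body (75 mm by 178 mm) begins 61 mm behind the grasp point.
Start: joints at [65.678, 5.22, 70.514, -0, 104.267, -3.249], TCP at [215.744, 559.886, 302.631] pointing down, gripper open.
Joint ranges: [-164.24, 164.24], [-49.07, 125.15], [9.68, 141.18], [-86.29, 266.29], [3.28, 154.24], [-151.56, 151.56]. Speed limits (degrees/s): [147.25, 147.25, 172.46, 180, 180, 180].

INTERFACE

Orientations are given as [roll, pitch, yaw] about the fixed x, y, z axes, in that order (R = Rz(yaw) Ry(pitch) Rx(roll)).
In Python, from cell import ctrl gives the robot as it stands. Calls block until the motion is done:
- ctrl.move_pose(position, orientation): joint-space move of the TCP to a pose.
- ctrl.move_linear(position, frame=None, vel=150): straight line of the TCP; frame=None keeps the orientation; vel is the mean speed in mm/s.
- ctrl.move_j(angles): joint-space move.
- ctrl.grip(opening, squeeze=None): finger opening in mm; squeeze is the grip in N (None keeps the last); returns when the fingers have stopped.
- ctrl.dwell(seconds).
- ctrl.ik(position, orientation): joint angles nearest the present ones, or None.
- ctrl.read_state(): the state.
- ctrl.read_camera(name): name is "scene" or "top"; returns a dict with "color" (400x640x3 uint8, red, green, blue), "K" (3x3 intrinsics, pixels), "distortion" ([k1, k2, p1, p2, k3] as OpenCV has them; the pictures are not rectified), "rvec" (rotation vector, rad) and "tvec" (3), from world to camera coordinates, as OpenCV has them. Camera axes: x right, y down, z forward; pixel columns grow to the right and rows downward; lengths in mm; the calibration is good to about 2 mm. A picture is of the moment at which its call begins. There is no depth.
A pose or a line that the arm cannot do raises ctrl.MotionError and nothing moves.
- ctrl.job_done(): hands the job in; it is judged then, once.
The state is a dict: "t": time; "joint_positions": joint angles; "joint_vel": joint speeds; "joint_efforts": joint torques, N m; "position": TCP position; "orientation": TCP orientation; "contact_force": force on the tool from outside, world axes, zero at the start; "ft_torque": the same for the moment, N m; "width": finger opening in mm; "finger_force": force on a finger pad.
Only numpy, scipy, OpenCV 4.12 (cv2) and the standard library are available. Lean on these libraries where they do the work, as an engineer would, in place of code of your own. Each camera call takes 0.05 s, during which the arm holds its last target. There are 200 camera calls.

## Working session

There is one attempt and no reset: what is moved stays moved. The work goes in short steps, each a Python script; the robot and the scene stay as the last script left them, time stands still between calls to the robot, and variables do not carry over. Pictures are saved under pics/ and viewed, at most 14 in all, crops included, and the job is handed in when it is done.

```bash
mkdir -p pics; ls; python3 - <<'E'
from cell import ctrl
import cv2,numpy as np,pickle
for n in("scene","top"):
    d=ctrl.read_camera(n); cv2.imwrite(f"pics/{n}0.png",d["color"][:,:,::-1]); pickle.dump(d,open(f"{n}0.pkl","wb"))
    R=cv2.Rodrigues(np.array(d["rvec"],float))[0]; print(n,(-R.T@np.array(d["tvec"]).ravel()).round(),R[2].round(2),np.array(d["K"])[0,0])
print(ctrl.finger_overhang,ctrl.read_state())
E
```

```text
pics
scene [-369. 1050.  904.] [ 0.52 -0.72 -0.46] 475.38790522944237
top [ 185. -131. 1560.] [ 0.2   0.01 -0.98] 414.73598709091624
80.0 {'t': 0.1, 'joint_positions': array([ 6.56782730e+01,  5.26066371e+00,  7.05749766e+01, -1.17101637e-03,
        1.04266945e+02, -3.24804433e+00]), 'joint_vel': array([ 0.00011173,  0.01098992, -0.09147037,  0.08097586,  0.04227326,
        0.07901888]), 'joint_efforts': array([ 2.17586785e-03, -4.47857416e+01, -4.07569814e+01,  6.99772406e-02,
        2.84135429e-02, -1.08274571e-04]), 'position': array([215.69052589, 559.75836051, 301.60032786]), 'orientation': array([-1.79897515e+02, -4.67875281e-03,  1.58926026e+02]), 'contact_force': array([ 0.04627805, -0.21972704, -0.52783664]), 'ft_torque': array([ 0.01036936, -0.05823953,  0.03266332]), 'finger_force': 0.0, 'width': 87.88692026701509}
```

View pics/scene0.png

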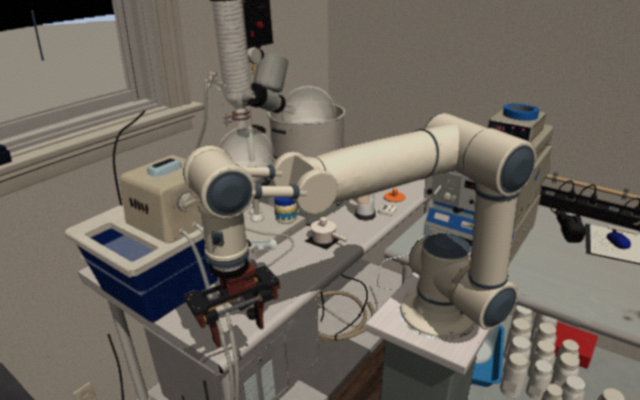

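View pics/top0.png

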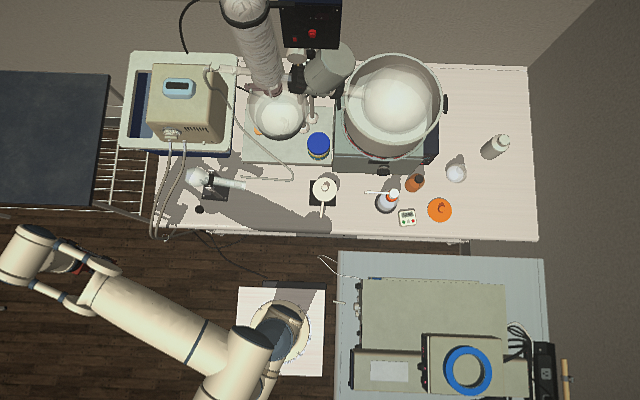

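Top view: flask stand is at about (215,182) with its mouth near (245,184). The dish with lid is at (325,187), handle down. The dispenser is at (388,200), spout pointing left to (366,192). I'll zoom in.

```bash
python3 - <<'E'
import cv2
im=cv2.imread("pics/top0.png")
a=cv2.resize(im[150:230,180:260],None,fx=5,fy=5,interpolation=cv2.INTER_CUBIC)
b=cv2.resize(im[160:240,295:375],None,fx=5,fy=5,interpolation=cv2.INTER_CUBIC)
c=cv2.resize(im[160:240,355:435],None,fx=5,fy=5,interpolation=cv2.INTER_CUBIC)
cv2.imwrite("pics/c0.png",cv2.hconcat([a,c]))
s=cv2.imread("pics/scene0.png")[170:270,230:390]
cv2.imwrite("pics/c1.png",cv2.hconcat([b,cv2.resize(s,(400,250)).copy() if 0 else cv2.copyMakeBorder(cv2.resize(s,(400,250),interpolation=cv2.INTER_CUBIC),0,150,0,0,0)]))
E
```

```text
(no output)
```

View pics/c0.png

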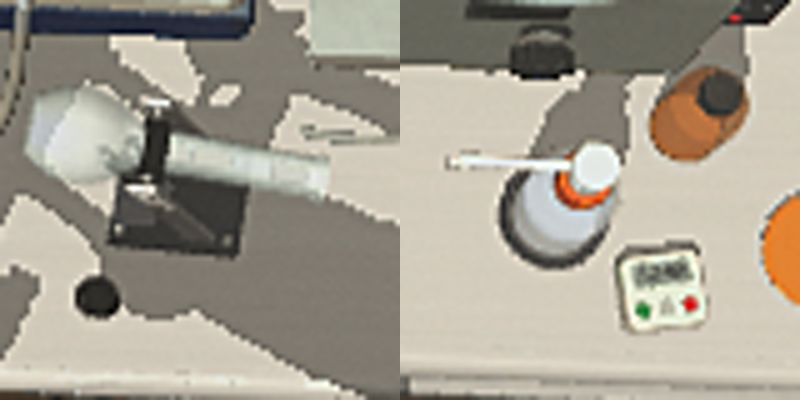

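View pics/c1.png

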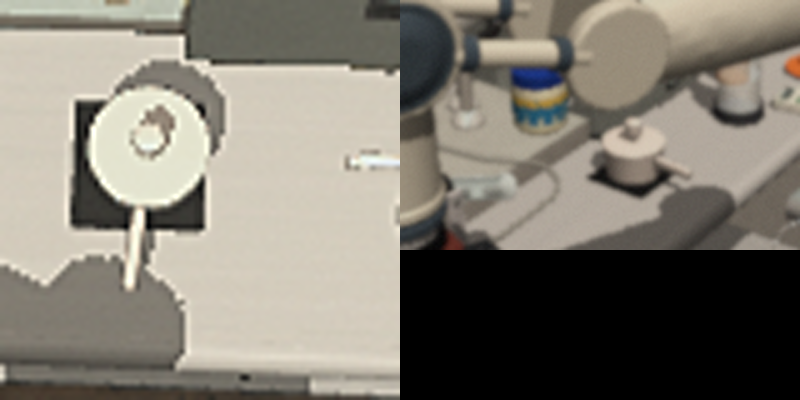

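```bash
cat > h.py <<'E'
import numpy as np,cv2,pickle
def ray(d,px,z):
    K=np.array(d["K"],float);D=np.array(d["distortion"],float)
    R=cv2.Rodrigues(np.array(d["rvec"],float))[0];t=np.array(d["tvec"],float).ravel()
    p=cv2.undistortPoints(np.array([[px]],float),K,D).ravel()
    c=-R.T@t;v=R.T@np.array([p[0],p[1],1]);return c+v*(z-c[2])/v[2]
def proj(d,P):
    return cv2.projectPoints(np.array([P],float),np.array(d["rvec"],float),np.array(d["tvec"],float),np.array(d["K"],float),np.array(d["distortion"],float))[0].ravel()
E
python3 - <<'E'
from h import *
d=pickle.load(open("top0.pkl","rb"))
for n,p,z in [("uprA",(211.6,170.4),185),("uprB",(208,188),185),("mouth",(244.4,185.6),125),("button",(394.4,193.4),189),("spout",(365,192),172),
 ("capbottle foot",(391-1,0),0),("lid",(325,189.6),52),("knob",(324.6,188),84),("handle end",(320.6,218),42),
 ("m1",(310,180),3),("m2",(309.4,205),3),("m3",(336,205.6),3),("m4",(336.6,181),3),("timer",(407.5,217),18),("amber",(419,178.5),117),("orange",(440,210),5),
 ("stopper",(199.4,209),15),("baseBL",(202,199),8),("baseBR",(228,201),8),("cabinet edge",(345,173),50),("edge front",(320,226+7),0),("bath edge",(335,163),0)]:
    print(n,ray(d,p,z).round(1))
E
```

```text
uprA [534.9 245.3 185. ]
uprB [472.9 252.1 185. ]
mouth [499.  140.6 125. ]
button [ 477.1 -379.2  189. ]
spout [ 481.9 -281.8  172. ]
capbottle foot [1355.  -394.2    0. ]
lid [ 511.1 -146.1   52. ]
knob [ 510.  -144.1   84. ]
handle end [ 405.4 -133.6   42. ]
m1 [557.4 -87.5   3. ]
m2 [459.4 -89.3   3. ]
m3 [ 460.9 -190.6    3. ]
m4 [ 557.2 -190.2    3. ]
timer [ 425.  -459.2   18. ]
amber [ 550.2 -480.1  117. ]
orange [ 458.5 -585.3    5. ]
stopper [426.4 324.5  15. ]
baseBL [466.4 320.3   8. ]
baseBR [462.4 220.8   8. ]
cabinet edge [ 578. -219.   50.]
edge front [ 354.5 -133.5    0. ]
bath edge [ 629.8 -182.     0. ]
```

```bash
cat >> h.py <<'E'
from cell import ctrl
def st(): 
    s=ctrl.read_state();print("t%.1f pos %s yaw %.1f F %s w %.1f ff %.1f"%(s["t"],s["position"].round(1),s["orientation"][2],s["contact_force"].round(1),s["width"],s["finger_force"]));return s
def go(x,y,zg,yaw,joint=False,vel=200):
    """grasp point to x,y,zg"""
    o=[180,0,yaw];p=[x,y,zg+61]
    if joint: ctrl.move_pose(p,o)
    else: ctrl.move_linear(p,o,vel)
def snap(n,name="top"):
    d=ctrl.read_camera(name);cv2.imwrite(f"pics/{n}.png",d["color"][:,:,::-1]);pickle.dump(d,open(n+".pkl","wb"));return d
E
python3 - <<'E'
from h import *
for x,y,z in[(510,-144,200),(440,0,100),(436,-137,35),(420,130,35),(417,-247,35),(498,165,172),(477,-379,260)]:
  print((x,y),{yw:None if (q:=ctrl.ik([x,y,z+61],[180,0,yw])) is None else int(q[5]) for yw in(-90,-30,-6,0,90,150,174,180)})
ctrl.move_linear([215.7,559.9,390])
go(510,-145,250,180,True);st()
go(510,-145,130,180);st()
d=snap("t1");
E
```

```text
(510, -144) {-90: None, -30: 100, -6: 76, 0: 70, 90: -19, 150: -79, 174: -103, 180: -109}
(440, 0) {-90: None, -30: 115, -6: 91, 0: 85, 90: -4, 150: -64, 174: -88, 180: -94}
(436, -137) {-90: None, -30: 98, -6: 74, 0: 68, 90: -21, 150: -81, 174: -105, 180: -111}
(420, 130) {-90: None, -30: 132, -6: 108, 0: 102, 90: 12, 150: -47, 174: -71, 180: -77}
(417, -247) {-90: 145, -30: 85, -6: 61, 0: 55, 90: -34, 150: -94, 174: -118, 180: -124}
(498, 165) {-90: None, -30: 134, -6: 110, 0: 104, 90: 14, 150: -45, 174: -69, 180: -75}
(477, -379) {-90: 138, -30: 78, -6: 54, 0: 48, 90: -41, 150: -101, 174: -125, 180: -131}
t3.5 pos [ 510.2 -144.4  311.1] yaw -179.9 F [0.5 0.1 0.3] w 88.2 ff 0.0
t4.3 pos [ 510.5 -145.   192.4] yaw -180.0 F [0.4 0.7 0.9] w 88.0 ff 0.0
```

```bash
python3 - <<'E'
from h import *
go(510,-145,77,180,vel=100)
ctrl.grip(40,15);ctrl.grip(15,20);st()
go(510,-145,150,180);st()
snap("s2","scene")
go(440,0,150,180)
go(440,0,40,180)
go(440,0,35.5,180,vel=30);st()
ctrl.grip(60);st()
go(440,0,150,180)
snap("t3")
E
python3 - <<'E'
import cv2
cv2.imwrite("pics/c3.png",cv2.resize(cv2.imread("pics/t3.png")[150:250,190:390],None,fx=4,fy=4,interpolation=cv2.INTER_CUBIC))
E
```

```text
t6.3 pos [ 510. -145.  138.] yaw -180.0 F [0.9 0.4 0.8] w 23.5 ff 20.0
t6.8 pos [ 509.9 -145.   210.4] yaw 180.0 F [ 0.5 -0.2 -1.7] w 23.1 ff 20.0
t8.8 pos [440.3  -0.   97.1] yaw -180.0 F [0.3 0.5 0. ] w 23.3 ff 20.0
t9.6 pos [440.    0.   96.5] yaw 180.0 F [ 0.  -0.4 -0.4] w 59.8 ff 0.0
```

View pics/c3.png

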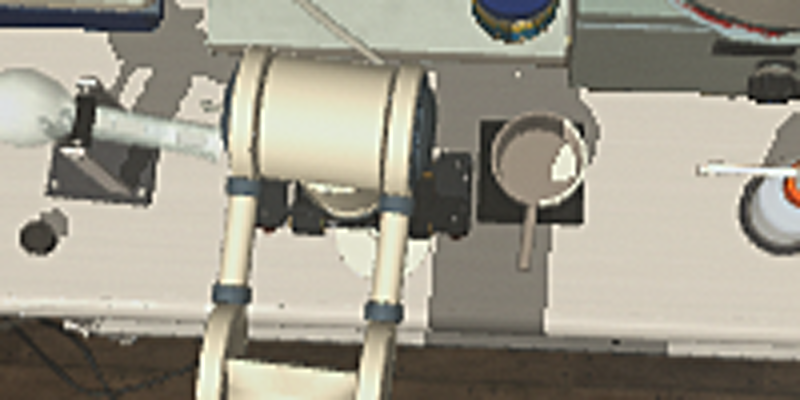

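```bash
python3 - <<'E'
from h import *
d=pickle.load(open("t3.pkl","rb"))
c=ray(d,(325,190),48);e=ray(d,(321.2,217),42);print(c,e)
u=(e-c)[:2];print(np.degrees(np.arctan2(u[1],u[0])))
a=174;ca=np.array([np.cos(np.radians(a)),np.sin(np.radians(a))])
g=c[:2]+75*ca
ctrl.grip(70)
go(*g,150,a,True);go(*g,60,a);go(*g,35,a,vel=60)
ctrl.grip(5,50);st()
go(*g,50,a,vel=60);st()
go(*g,125,a)
G=np.array([495,121])+75*ca
go(G[0],G[1]-46,125,a);go(G[0],G[1]-46,55,a,vel=120);go(*G,50,a,vel=80);go(*G,33,a,vel=40);st()
snap("t4");snap("s4","scene")
E
python3 - <<'E'
import cv2
p="pics/"
a=cv2.resize(cv2.imread(p+"t4.png")[140:240,180:280],(400,400),interpolation=cv2.INTER_CUBIC)
b=cv2.resize(cv2.imread(p+"s4.png")[150:290,190:330],(400,400),interpolation=cv2.INTER_CUBIC)
cv2.imwrite(p+"c4.png",cv2.hconcat([a,b]))
E
```

```text
[ 510.40748679 -146.21581676   48.        ] [ 409.2545885  -135.72438339   42.        ]
174.07853690459106
t13.5 pos [ 435.8 -138.4   96. ] yaw 174.0 F [-0.9  0.4 -0.3] w 10.9 ff 49.9
t13.9 pos [ 436.  -138.5  111.5] yaw 174.0 F [-0.1  0.3 -1.8] w 10.5 ff 49.9
t17.7 pos [420.4 128.7  93.8] yaw 174.0 F [ 0.3  0.6 -1.9] w 10.5 ff 49.9
```

View pics/c4.png

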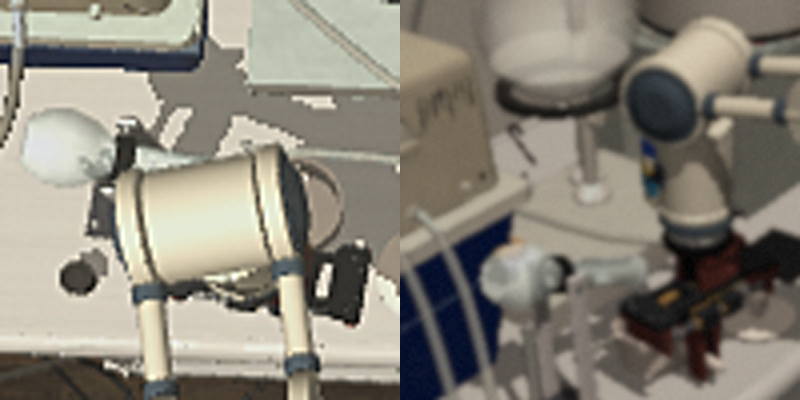

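```bash
python3 - <<'E'
from h import *
s=ctrl.read_state()["position"];x,y=s[:2]
go(x,y,32.3,174,vel=30);st();ctrl.grip(50)
go(x,y,200,174,vel=200)
go(440,-60,200,90,True);ctrl.grip(0,20)
snap("t5");snap("s5","scene");st()
E
python3 - <<'E'
import cv2
p="pics/"
a=cv2.resize(cv2.imread(p+"t5.png")[150:230,190:270],(400,400),interpolation=cv2.INTER_CUBIC)
b=cv2.resize(cv2.imread(p+"s5.png")[190:290,200:300],(400,400),interpolation=cv2.INTER_CUBIC)
cv2.imwrite(p+"c5.png",cv2.hconcat([a,b]))
E
```

```text
t18.0 pos [420.5 128.8  93.4] yaw 174.0 F [-0.1 -0.1 -2.1] w 10.8 ff 49.9
t21.7 pos [440. -60. 261.] yaw 90.0 F [ 0.2 -0.   0.4] w 0.4 ff 0.0
```

View pics/c5.png

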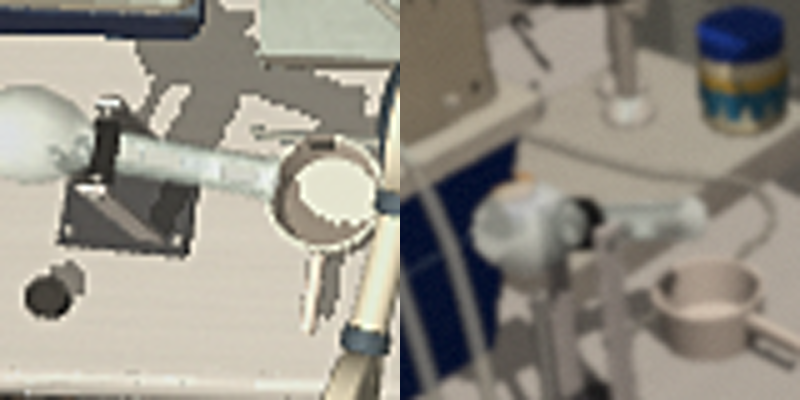

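```bash
cat >> h.py <<'E'
TX,TY=498,165
def tip(z,vel): ctrl.move_linear([TX,TY,z+80],[180,0,90],vel)
def tap(zb,zt,vel):
    tip(zb,vel);s=ctrl.read_state();f=s["contact_force"][2];z=s["position"][2]-80
    tip(zt,vel);return round(float(z),1),round(float(f),1)
E
python3 - <<'E'
from h import *
ctrl.move_pose([TX,TY,270],[180,0,90]);tip(172,80)
for zb in (160,157,154,152): print(zb,tap(zb,170,60))
for zb in (154,152,150): print(zb,tap(zb,165,250))
st()
E
```

```text
160 (159.4, 0.5)
157 (156.6, 0.1)
154 (154.2, 5.6)
152 (152.6, 7.3)
154 (153.7, 5.4)
152 (152.1, 8.0)
150 (150.6, 10.9)
t27.7 pos [498.  165.2 244.7] yaw 90.0 F [0.  0.3 0.5] w 0.3 ff 0.0
```

```bash
cat >> h.py <<'E'
def look(n):
    ctrl.move_linear([TX,TY,270],[180,0,90],200);ctrl.move_pose([440,-60,270],[180,0,90])
    snap("t"+n);snap("s"+n,"scene")
    p="pics/"
    a=cv2.resize(cv2.imread(p+f"t{n}.png")[160:220,200:280],(400,300),interpolation=cv2.INTER_CUBIC)
    b=cv2.resize(cv2.imread(p+f"s{n}.png")[220:295,205:305],(400,300),interpolation=cv2.INTER_CUBIC)
    cv2.imwrite(p+f"c{n}.png",cv2.hconcat([a,b]))
E
python3 - <<'E'
from h import *
for i in range(8): print(tap(150,166,280))
look("6");st()
E
```

```text
(150.2, 11.5)
(149.8, 11.0)
(149.7, 10.5)
(149.7, 10.8)
(149.6, 11.2)
(149.7, 11.0)
(150.1, 9.4)
(150.0, 11.8)
t33.0 pos [440.4 -58.9 269.6] yaw 90.1 F [-0.7 -0.8 -0.2] w 0.4 ff 0.0
```

View pics/c6.png

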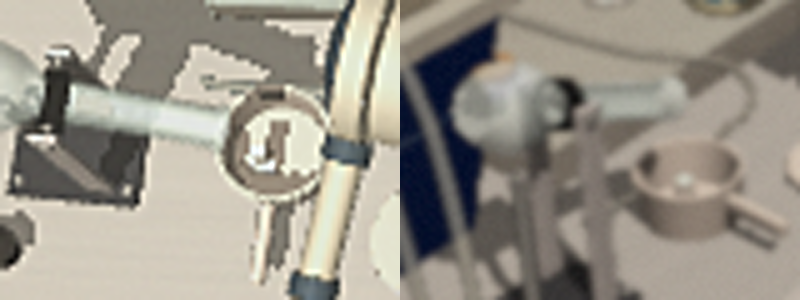

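At least one or two bars are in the dish (c6 about (265,150)). There may be more in the neck, so I'll keep tapping.

```bash
python3 - <<'E'
from h import *
ctrl.move_pose([TX,TY,270],[180,0,90]);tip(168,150)
for i in range(14): tap(149.5,166,280)
look("7");st()
a=cv2.imread("pics/c6.png");b=cv2.imread("pics/c7.png")
c=cv2.imread("pics/t5.png")[160:220,200:280];c=cv2.resize(c,(400,300),interpolation=cv2.INTER_CUBIC)
cv2.imwrite("pics/d7.png",cv2.vconcat([b,cv2.hconcat([c,a[:,:400]])]))
E
```

```text
t42.5 pos [440.4 -58.9 269.6] yaw 90.1 F [ 0.2 -0.3 -0.3] w 0.7 ff 0.0
```

View pics/d7.png

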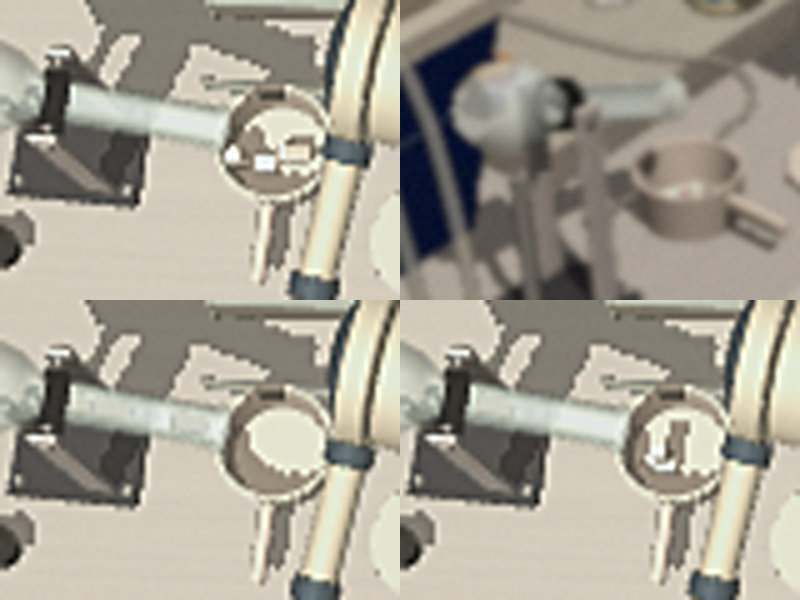

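```bash
python3 - <<'E'
from h import *
ctrl.move_pose([TX,TY,270],[180,0,90]);tip(168,150)
for i in range(16): tap(149.3,166,300)
look("8");st()
I={k:cv2.imread(f"pics/t{k}.png").astype(int) for k in "5678"}
for a,b in ("56","67","78"):
    D=np.abs(I[a]-I[b]).max(2)
    print(a,b,"neck by col",D[174:192,214:246].max(0).tolist(),"dish",(D[178:200,245:266]>40).sum())
E
python3 - <<'E'
import cv2
p="pics/"
g=[cv2.resize(cv2.imread(p+f"t{k}.png")[170:205,210:270],(400,233),interpolation=cv2.INTER_CUBIC) for k in "5678"]
cv2.imwrite(p+"d8.png",cv2.vconcat([cv2.hconcat(g[:2]),cv2.hconcat(g[2:])]))
E
```

```text
t53.0 pos [440.4 -58.9 269.6] yaw 90.1 F [-0.4 -0.5 -0.4] w 0.4 ff 0.0
5 6 neck by col [18, 10, 3, 14, 23, 4, 13, 4, 18, 19, 17, 10, 16, 4, 3, 5, 3, 3, 14, 5, 47, 31, 32, 32, 41, 38, 31, 32, 4, 3, 2, 4] dish 61
6 7 neck by col [4, 20, 20, 20, 19, 23, 21, 24, 30, 5, 4, 2, 4, 2, 3, 3, 4, 2, 3, 2, 3, 2, 2, 3, 2, 3, 3, 2, 3, 5, 18, 179] dish 89
7 8 neck by col [3, 3, 4, 2, 3, 3, 5, 3, 3, 4, 2, 2, 3, 2, 3, 3, 3, 4, 3, 3, 3, 2, 2, 2, 3, 2, 2, 3, 3, 2, 2, 4] dish 0
```

View pics/d8.png

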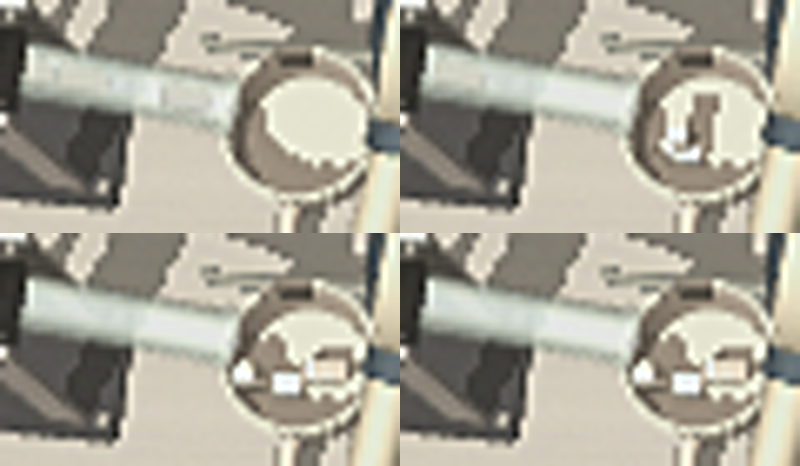

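```bash
python3 - <<'E'
import cv2
p="pics/"
a=cv2.resize(cv2.imread(p+"t8.png")[174:204,236:272],(480,400),interpolation=cv2.INTER_NEAREST)
b=cv2.resize(cv2.imread(p+"s8.png")[232:286,258:297],(290,400),interpolation=cv2.INTER_CUBIC)
cv2.imwrite(p+"d9.png",cv2.hconcat([a,b]))
E
```

```text
(no output)
```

View pics/d9.png

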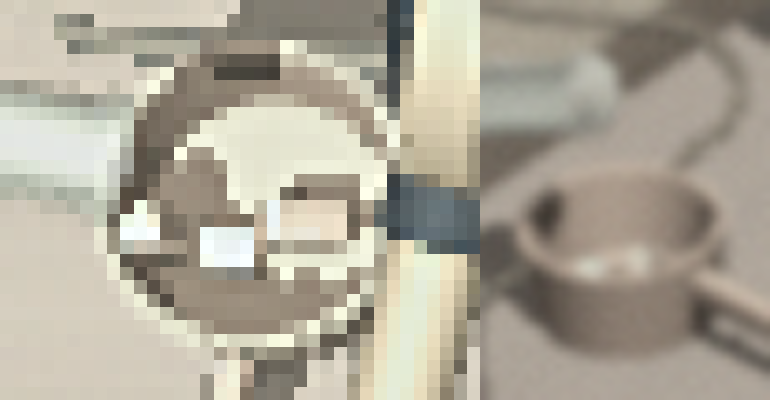

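```bash
python3 - <<'E'
from h import *
x,y=420.5,128.8
go(x,y,200,174,True);ctrl.grip(60);go(x,y,60,174);go(x,y,32.5,174,vel=60)
ctrl.grip(5,50);st()
go(x,y,50,174,vel=50);go(x,y-46,55,174,vel=80);go(x,y-46,125,174,vel=100);st()
a=150;ca=np.array([np.cos(np.radians(a)),np.sin(np.radians(a))])
C=np.array([482,-284]);G=C+75*ca
go(G[0],G[1]+110,125,a,vel=150);go(G[0],G[1]+110,60,a,vel=100);go(*G,50,a,vel=100);go(*G,33,a,vel=40);go(*G,32.3,a,vel=20);st()
ctrl.grip(50);go(*G,200,a,vel=150)
go(420,-60,220,90,True);ctrl.grip(0,20)
snap("t10");snap("s10","scene")
p="pics/"
A=cv2.resize(cv2.imread(p+"t10.png")[160:230,340:420],(457,400),interpolation=cv2.INTER_CUBIC)
B=cv2.resize(cv2.imread(p+"t10.png")[160:230,280:340],(343,400),interpolation=cv2.INTER_CUBIC)
cv2.imwrite(p+"d10.png",cv2.hconcat([B,A]))
E
```

```text
t57.3 pos [420.4 128.7  93.5] yaw 174.0 F [-1.2 -1.   0.5] w 10.6 ff 50.0
t59.3 pos [420.2  82.8 185.3] yaw 174.0 F [-0.4 -0.9 -3. ] w 10.6 ff 50.0
t63.8 pos [ 417.2 -246.5   93.5] yaw 150.0 F [-0.9  1.1  0.4] w 10.6 ff 50.0
```

View pics/d10.png

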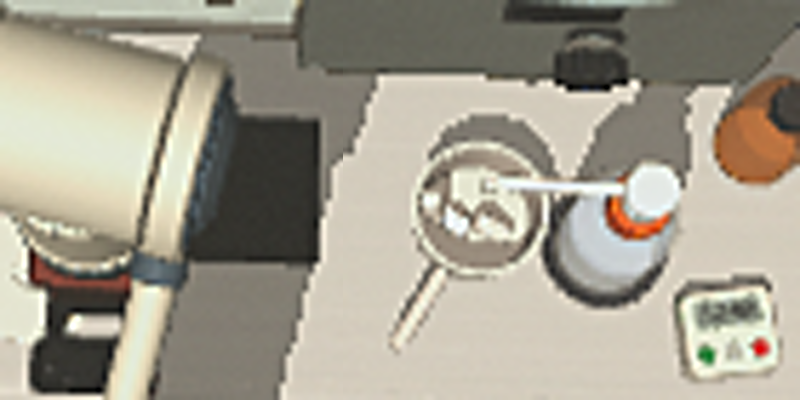

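```bash
python3 - <<'E'
from h import *
d=pickle.load(open("t10.pkl","rb"))
print("dish",ray(d,(364.2,196.4),45),"tip",ray(d,(365.7,192.4),167),"button",ray(d,(340+(652-343)/5.714,160+192/5.714),189))
bx,by=477,-379
ctrl.move_pose([bx,by,80+240],[180,0,90])
P=lambda z,v:ctrl.move_linear([bx,by,80+z],[180,0,90],v)
P(195,120);st();P(183,40);st();P(178,30);st();P(176.5,20);ctrl.dwell(.4);st();P(195,60);ctrl.dwell(.5);P(240,120)
E
```

```text
dish [ 492.18577937 -292.90458592   45.        ] tip [ 481.62132281 -284.79657616  167.        ] button [ 476.39197274 -378.06717845  189.        ]
t69.9 pos [ 477.2 -378.3  275.4] yaw 90.1 F [0.3 0.5 0.4] w 0.6 ff 0.0
t70.3 pos [ 477.4 -379.3  263.9] yaw 90.0 F [ 1.8 -1.   4.3] w 0.6 ff 1.7
t70.7 pos [ 477.3 -379.2  259.3] yaw 90.0 F [ 3.3 -0.8  6.1] w 0.6 ff 3.5
t71.3 pos [ 477.3 -379.2  259.2] yaw 90.0 F [ 0.4 -0.2 12.1] w 0.3 ff 5.9
```

```bash
python3 - <<'E'
from h import *
d=pickle.load(open("t10.pkl","rb"))
print("handle end",ray(d,(349.4,220.4),39),"proj plan",proj(d,(482,-284,45)))
d5=pickle.load(open("t5.pkl","rb"));print("drop dish",ray(d5,(256,188.4),45),proj(d5,(495,121,45)))
snap("t11")
im=cv2.imread("pics/t11.png")
cv2.imwrite("pics/d11.png",cv2.resize(im[150:240,300:420],(800,600),interpolation=cv2.INTER_CUBIC))
E
```

```text
handle end [ 400.9526335  -240.27848227   39.        ] proj plan [361.76325459 198.99682162]
drop dish [507.46742385 111.69199421  45.        ] [253.28466057 191.56980929]
```

View pics/d11.png

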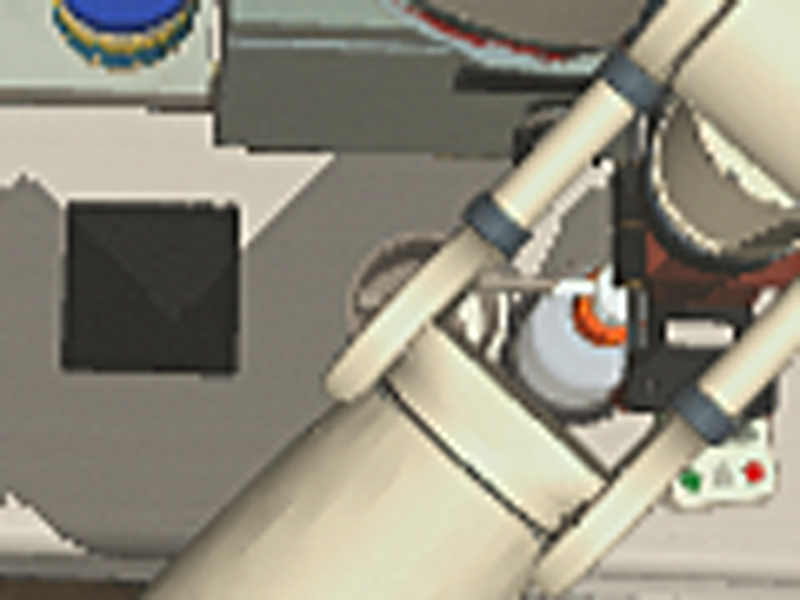

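```bash
python3 - <<'E'
from h import *
go(420,-60,220,90,True);ctrl.grip(60)
snap("t12")
D=np.abs(cv2.imread("pics/t12.png").astype(int)-cv2.imread("pics/t10.png")).max(2)[178:225,345:385]
print("diff",(D>40).sum())
if (D>40).sum()>15: raise SystemExit
a=150;x,y=417.2,-246.5
go(x,y,200,a,True);go(x,y,60,a);go(x,y,32.5,a,vel=60)
ctrl.grip(5,55);st()
go(x,y,50,a,vel=50);st()
go(x,y+110,60,a,vel=120);go(x,y+110,80,a,vel=100)
a=174;ca=np.array([np.cos(np.radians(a)),np.sin(np.radians(a))])
G=np.array([508.7,-139.4])+88.5*ca
go(*G,80,a,vel=120);go(*G,42,a,vel=80);go(*G,35.5,a,vel=30);st()
ctrl.grip(50);go(*G,150,a,vel=150);go(380,180,220,90,True)
snap("t13");snap("s13","scene")
cv2.imwrite("pics/d13.png",cv2.resize(cv2.imread("pics/t13.png")[160:230,265:355],(771,600),interpolation=cv2.INTER_CUBIC))
E
```

```text
diff 0
t78.7 pos [ 417.2 -246.5   93.5] yaw 150.0 F [-0.2  0.2  0.3] w 10.4 ff 55.0
t79.2 pos [ 417.3 -246.5  111.3] yaw 150.0 F [ 0.2  0.5 -2.9] w 10.9 ff 55.0
t82.2 pos [ 420.9 -130.2   96.8] yaw 174.0 F [ 0.3 -0.6 -1.1] w 10.5 ff 55.0
```

View pics/d13.png

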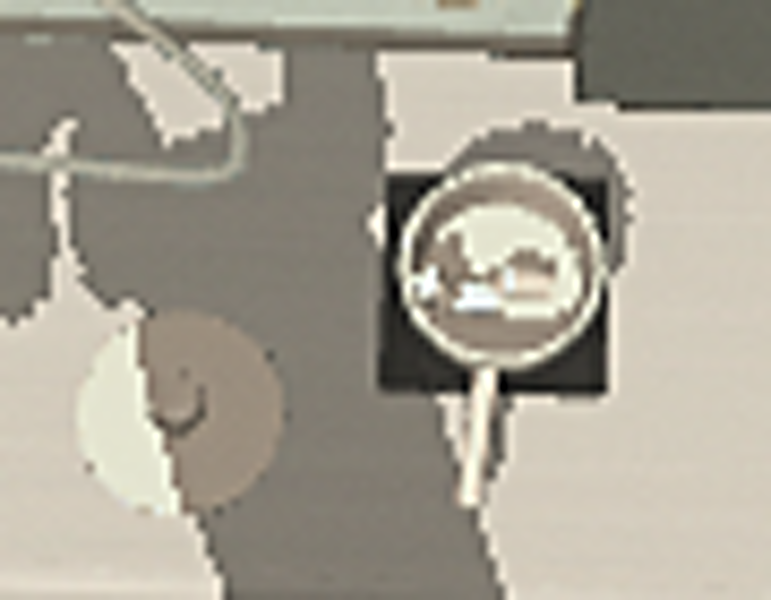

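```bash
python3 - <<'E'
from h import *
d=pickle.load(open("t13.pkl","rb"))
f=lambda u,v:(265+u/8.567,160+v/8.571)
c=ray(d,f(502,264.5),48);print("dish",c);
m=[ray(d,f(*p),3)[:2] for p in((388,173),(608,175),(607,392),(378,390))];print("mat",np.mean(m,0))
print("lid",ray(d,f(180,413),10),"knob",ray(d,f(178,402),42))
E
```

```text
dish [ 506.93601278 -141.10337795   48.        ]
mat [ 508.49423196 -138.6637944 ]
lid [442.63784515  -1.44409457  10.        ] knob [442.10575997  -2.99899717  42.        ]
```

```bash
python3 - <<'E'
from h import *
ctrl.grip(60)
go(440,0,150,180,True);go(440,0,60,180);go(440,0,35.3,180,vel=60)
ctrl.grip(10,20);st();go(440,0,130,180,vel=120);st()
X,Y=504.5,-139.6
go(X,Y,130,180,vel=150);go(X,Y,88,180,vel=80);ctrl.dwell(.3);f0=st()["contact_force"][2]
for z in np.arange(86,75.9,-1):
    go(X,Y,z,180,vel=20);s=ctrl.read_state();f=s["contact_force"]-0;print(z,(s["position"][2]-61).round(1),f.round(1))
    if f[2]-f0>5: break
snap("s14","scene")
E
```

```text
t89.9 pos [440.    0.   96.4] yaw -180.0 F [ 0.9 -0.   0.7] w 23.6 ff 20.0
t90.8 pos [439.7  -0.  190. ] yaw 180.0 F [ 0.4  0.3 -1.5] w 23.4 ff 20.0
t93.0 pos [ 504.7 -139.7  149.5] yaw 180.0 F [-0.4  0.2 -1.3] w 23.4 ff 20.0
86.0 85.8 [ 0.1 -0.  -0.9]
85.0 84.9 [-0.1 -0.7 -0.7]
84.0 84.0 [-0.7  0.2 -0.3]
83.0 83.2 [0.3 0.4 0.3]
82.0 82.7 [ 0.3 -0.8  3.5]
81.0 82.2 [-0.5 -1.2  7. ]
```

```bash
python3 - <<'E'
from h import *
X,Y=504.5,-139.6
offs=[(r*np.cos(t),r*np.sin(t)) for r,n in((2.5,8),(4.5,8),(6.5,10)) for t in np.arange(n)*2*np.pi/n]
for ox,oy in offs:
    if ctrl.read_state()["t"]>150: break
    go(X+ox,Y+oy,84.3,180,vel=60);go(X+ox,Y+oy,81.3,180,vel=30);s=ctrl.read_state();f=s["contact_force"]
    print(np.round((ox,oy),1),(s["position"][2]-61).round(1),f.round(1),s["ft_torque"].round(2))
    if f[2]<2:
        print("in");break
st();snap("s15","scene");snap("t15")
E
```

```text
[2.5 0. ] 81.7 [ 0.8 -0.6  4. ] [ 0.05  0.1  -0.04]
[1.8 1.8] 81.7 [0.1 0.3 3.7] [0.11 0.13 0.05]
[0.  2.5] 81.8 [-1.  -0.3  4.1] [0.1  0.04 0.03]
[-1.8  1.8] 81.8 [-1.2 -0.9  2.8] [ 0.02  0.07 -0.01]
[-2.5  0. ] 81.9 [-1.2 -0.7  3.3] [0.06 0.16 0.  ]
[-1.8 -1.8] 81.8 [-0.9 -1.1  3.7] [ 0.03  0.1  -0.01]
[-0.  -2.5] 81.7 [-0.6 -0.1  4.4] [ 0.05  0.11 -0.01]
[ 1.8 -1.8] 81.7 [-1.1 -0.6  3.5] [0.02 0.09 0.03]
[4.5 0. ] 81.7 [-0.3 -0.3  3.5] [0.04 0.09 0.01]
[3.2 3.2] 81.7 [ 0.2 -1.   3.8] [0.05 0.07 0.01]
[0.  4.5] 81.8 [-1.3 -0.5  3.8] [0.07 0.11 0.03]
[-3.2  3.2] 81.9 [-0.2 -1.2  4.5] [ 0.04  0.14 -0.02]
[-4.5  0. ] 81.9 [-1.9 -0.8  4.3] [-0.02  0.08  0.03]
[-3.2 -3.2] 81.8 [-0.7 -0.7  4.4] [-0.05  0.16 -0.05]
[-0.  -4.5] 81.5 [ 0.1 -1.3  2.5] [-0.02  0.11 -0.02]
[ 3.2 -3.2] 81.5 [-0.1 -0.4  2.1] [-0.05  0.08  0.03]
[6.5 0. ] 81.5 [-0.4 -1.2  2.4] [-0.03  0.12  0.01]
[5.3 3.8] 81.6 [-0.1 -0.8  2.1] [-0.03  0.09  0.02]
[2.  6.2] 81.7 [-0.1 -0.5  2.9] [-0.05  0.1   0.08]
[-2.   6.2] 81.8 [-0.9 -0.5  3.7] [ 0.05  0.17 -0.02]
[-5.3  3.8] 81.9 [-0.2 -0.4  3.5] [ 0.    0.19 -0.  ]
[-6.5  0. ] 81.9 [-0.6 -1.3  3.8] [-0.01  0.16  0.03]
[-5.3 -3.8] 81.7 [ 0.3 -0.4  3.4] [-0.08  0.04 -0.03]
[-2.  -6.2] 80.9 [ 0.6 -0.2 -1.5] [-0.21 -0.12 -0.05]
in
t106.5 pos [ 502.4 -145.9  141.9] yaw 180.0 F [ 0.6 -0.2 -1.5] w 23.7 ff 20.0
```

```bash
python3 - <<'E'
from h import *
s=ctrl.read_state()["position"];x,y=s[:2]
for z in np.arange(80,75.9,-1):
    go(x,y,z,180,vel=20);s=ctrl.read_state();f=s["contact_force"];print(z,(s["position"][2]-61).round(1),f.round(1),s["ft_torque"].round(2))
    if f[2]>4: break
E
```

```text
80.0 80.3 [ 1.  -2.3  0.1] [-0.2  -0.1  -0.03]
79.0 79.5 [ 1.6 -1.9  2.5] [-0.36 -0.15 -0.03]
78.0 78.9 [ 1.3 -3.1  4.6] [-0.43 -0.19  0.01]
```

```bash
python3 - <<'E'
from h import *
s=ctrl.read_state()["position"];x,y=s[:2]
go(x,y,100,180,vel=60);go(x,y,150,180);go(380,180,220,180,True)
snap("t16");st()
A=cv2.imread("pics/t13.png");B=cv2.imread("pics/t16.png")
u=lambda i:cv2.resize(i,None,fx=8,fy=8,interpolation=cv2.INTER_CUBIC)
T=u(A[176:222,309:340]);S=u(B[166:232,295:354])
r=cv2.matchTemplate(S,T,cv2.TM_CCOEFF_NORMED);_,v,_,l=cv2.minMaxLoc(r)
dx,dy=l[0]/8+295-309,l[1]/8+166-176;print("shift px",dx,dy,"score",v)
d=pickle.load(open("t16.pkl","rb"))
print(ray(d,(323.6+dx,190.9+dy),48)-ray(d,(323.6,190.9),48))
# handle end & lid/rim sanity: bright non-black mask on mat
D=np.abs(A.astype(int)-B).max(2)[170:225,300:345];print((D>40).sum())
for row in B[172:222:1,306:342].max(2): print("".join(".:*#"[min(3,int(p)//64)] for p in row))
E
```

```text
t109.7 pos [380.5 179.3 280.3] yaw 179.9 F [-0.3 -0.  -0.4] w 23.4 ff 20.0
shift px 0.0 0.0 score 0.9470951557159424
[0. 0. 0.]
102
**::###########################.::::
**::################################
***:*##############****#############
***::###########***::::***##########
***:##########**:::****:::*#########
:*::#########*::::*:******:*#:######
**::########*::::::::::****:*:######
***:#######*:**#####**:********#####
****:::::::*####****###::::::::*####
****......:##*********##:.....*:####
****....:##*************#*....*:####
****....##*:*************##...*:####
*::#...##*:::*######******#:..*:####
::##..:#*::*###########****#..*:####
*:##..##::*#############***#:.*:####
::*#.:#:::###############***#.*:####
**:#.:#::*###############***#.*:####
***:.*#::*################**#*::####
***:.*#:***########*****##*:#*:#####
:**:.**:***#************:##:#*:#####
***:.*#:***#*****:######*##:#:######
***:.:#:**:######*######*##:#:######
***:..#***:######*#########:#.######
***:..*******####*#####*##:#*.######
***:...##***:#****######**:#:.######
***:...*#*******:********:#*..######
***:..
[... 181 characters left out ...]
*...........*##.:::........:######
***...........*##............:######
***:.:::...::.###.............######
********::#######::#####*****#######
*********:*##*##*::#################
**********:##*##*::#################
**********:##*##::##################
**********:##*##::##################
*********::*####::##################
**********::####::##################
***********:####::##################
***********::##*::##################
************:##*:###################
******:****::##*####################
********:**:*##*####################
***********:*##*####################
************:*:#####################
*************::#####################
*************::#####################
```

```bash
python3 - <<'E'
from h import *
go(440,0,150,180,True);go(440,0,50,180);go(440,0,36,180,vel=40);st()
ctrl.grip(60);go(440,0,150,180);go(380,180,220,180,True)
snap("t17");B=cv2.imread("pics/t17.png")
for row in B[192:224,268:304].max(2): print("".join(".:-=*#%@"[min(7,int(p)//32)] for p in row))
d=pickle.load(open("t17.pkl","rb"));print("proj knob top,disc:",proj(d,(440,0,42)),proj(d,(440,0,10)))
E
```

```text
t111.6 pos [ 4.40e+02 -1.00e-01  9.69e+01] yaw 180.0 F [ 0.5  1.  -0.9] w 23.5 ff 20.0
%%%%%%*==*****=*********************
%%%%%%%==*****************=*********
%%%%%%%%======**********************
%%%%%%%%%==%%==*********************
%%%%%%%%%%%%%%=******==*************
%%%%%%%%%%%%%***********************
%%%%%%%%%%%#@************=**********
%%%%%%%%%*#@@***********************
%%%%%%%%%%@@@***********************
%%%%%%%%@@@@@***************=*******
%%%%%%%%@@@@@****************=******
%%%%%%%@@@@@@@***=***********==*****
%%%%%%%@@@@@@@**********************
%%%%%%@@@@@@@@******=*********=*****
%%%%%%@@@@@@@@*****#**********=*****
%%%%%%@@@@@@@@#***##=*********=*****
%%%%%%@@@@@@@@***##*-*********=*****
%%%%%%@@@@@@@@@=***-*#********=*****
%%%%%%@@@@@@@@@@=-=***********==****
%%%%%%@@@@@@@@@@**************=*****
%%%%%%@@@@@@@@@@************#*******
%%%%%%%@@@@@@@@@@*******************
%%%%%%%@@@@@@@@@@**********#********
%%%%%%%%@@@@@@@@@*******************
%%%%%%%%%@@@@@@@@********#**=****=**
%%%%%%%%%%@@@@@@@******##*=*********
%%%%%%%%%%%%@@@@@@****#*=***********
%%%%%%%%%%%%#%@@@@***#=*************
%%%%%%%%%%%%%%%*%@#*=*=*************
%%%%%%%%%%%%%%%%%%%%==**************
%%%%%%%%%%%%%%%%%%%%%==*************
%%%%%%%%%%%%%%%%%%%%@===**==********
proj knob top,disc: [284.94000875 207.43156304] [285.59298577 208.85852227]
```

```bash
python3 - <<'E'
from h import *
d=pickle.load(open("t17.pkl","rb"));B=cv2.imread("pics/t17.png")
def ext(c,r,z):
    P=np.array([proj(d,(c[0]+r*np.cos(t),c[1]+r*np.sin(t),z)) for t in np.linspace(0,6.28,60)]);return (P.min(0)-[306,172]).round(1),(P.max(0)-[306,172]).round(1)
for c in((505.5,-140),(506,-148)): print(c,ext(c,45,48),ext(c,41,48),ext(c,36,8))
for r,row in enumerate(B[178:206,308:338].max(2)): print(r+6," ".join("%3d"%p for p in row))
s=pickle.load(open("t17.pkl","rb"))
sd=snap("s17","scene");S=cv2.imread("pics/s17.png")
o=proj(sd,(506,-140,48)).astype(int);print(o, "rim ext",np.array([proj(sd,(506+45*np.cos(t),-140+45*np.sin(t),48)) for t in np.linspace(0,6.28,60)]).round(1)[[0,15,30,45]].tolist())
for row in S[o[1]-12:o[1]+14,o[0]-20:o[0]+24].max(2): print(" ".join("%3d"%p for p in row))
E
```

```text
(505.5, -140) (array([5.2, 7.5]), array([29.4, 31.1])) (array([6.3, 8.5]), array([28.3, 30.1])) (array([ 7.7, 12.2]), array([26.6, 30.7]))
(506, -148) (array([7.4, 7.4]), array([31.5, 31.1])) (array([8.4, 8.5]), array([30.4, 30. ])) (array([ 9.8, 12.2]), array([28.7, 30.6]))
6 125 119 228 216 215 213 212 213 216 222 133 114 118 115 115 115 118 119 120 124 126 130 133 132 130 124 148 114 229 217
7 128 122 242 235 232 234 233 232 234 134 109 146 182 213 243 245 211 213 179 148 120 128 134 136 135 132 131 126 141 226
8 131 132  98  94  92  94  91  86  78 146 246 220 198 203 188 190 186 190 226 227 214 119  72  78 116 115 114 107 126 137
9 132 138  56  41  44  41  34  24 114 196 210 150 148 152 151 157 159 162 176 177 197 230 116  28  49  54  54  46 136 117
10 129 139  51  50  53  44  74 196 193 141 141 135 139 143 148 153 158 161 164 166 172 183 211 189  20  39  44  36 139 119
11 129 137  47  51  46  32 198 201 135 128 131 132 134 137 167 171 176 157 161 165 169 166 178 219 191  28  40  37 142 118
12 121 241  36  48  37 199 232 127 119 122 123 182 235 231 232 230 232 232 191 178 164 165
[... 6574 characters left out ...]
 165 155 125  84  42  22  20  35  56  77  85  92 101 113 120 126 129 132 137 138 141 142 138 139 140 133 122  95  77  72  75  81  99 115 137 155 166 178 190 191 193 185 177
160 139 115  85  51  28  18  15  31  53  73  86  95 104 108 117 122 128 132 136 135 138 139 139 139 140 134 125  95  68  59  53  47  67  88 109 123 132 148 163 178 188 186 173
134  98  67  43  25  19  18  17  27  46  66  83  92 100 112 118 122 129 133 136 138 138 141 140 139 138 136 122  93  66  48  34  36  62  97 120 121 120 122 131 151 167 168 163
104  74  55  37  29  27  22  18  23  33  53  75  91 101 111 117 124 131 132 136 140 139 141 141 138 138 133 113  86  51  34  31  53  95 130 149 147 140 127 125 130 146 152 161
```

```bash
python3 - <<'E'
from h import *
go(440,0,150,180,True);go(440,0,60,180);go(440,0,35.5,180,vel=60)
ctrl.grip(10,20);go(440,0,130,180,vel=120)
X,Y=504,-139.4
go(X,Y,130,180,vel=150);go(X,Y,88,180,vel=80);ctrl.dwell(.3);f0=st()["contact_force"][2]
offs=[(0,0)]+[(2.5*np.cos(t),2.5*np.sin(t)) for t in np.arange(6)*np.pi/3]
for ox,oy in offs:
    go(X+ox,Y+oy,84.5,180,vel=60);go(X+ox,Y+oy,80.5,180,vel=30);ctrl.dwell(.1);s=ctrl.read_state();f=s["contact_force"]
    print(np.round((ox,oy),1),(s["position"][2]-61).round(1),f.round(1),s["ft_torque"].round(2))
    if f[2]-f0<2:
        for z in(79.5,78.5,77.5,76.8):
            go(X+ox,Y+oy,z,180,vel=20);s=ctrl.read_state();f=s["contact_force"]
            print(z,(s["position"][2]-61).round(1),f.round(1),s["ft_torque"].round(2))
            if f[2]-f0>4: break
        break
st()
E
```

```text
t119.7 pos [ 504.2 -139.5  149.5] yaw 180.0 F [ 0.1  0.6 -0.5] w 23.5 ff 20.0
[0 0] 80.4 [-0.   0.3 -0.9] [ 0.07 -0.05  0.  ]
79.5 79.5 [-0.3 -0.  -1.2] [ 0.03  0.02 -0.01]
78.5 78.4 [ 0.7 -0.4 -1.8] [-0.02  0.01 -0.  ]
77.5 77.7 [0.1 0.5 0.4] [ 0.04 -0.05  0.04]
76.8 77.6 [-2.4  1.6  5.1] [ 0.14  0.29 -0.  ]
t121.4 pos [ 504.1 -139.4  138.6] yaw -180.0 F [-2.4  1.6  5.1] w 23.6 ff 20.0
```

```bash
python3 - <<'E'
from h import *
go(504,-139.4,77.4,180,vel=20);ctrl.grip(60);go(504,-139.4,160,180,vel=100);go(380,180,220,180,True);st()
d=snap("t18");B=cv2.imread("pics/t18.png")
P=lambda c,r,z:(lambda Q:(Q.min(0).round(1).tolist(),Q.max(0).round(1).tolist()))(np.array([proj(d,(c[0]+r*np.cos(t),c[1]+r*np.sin(t),z)) for t in np.linspace(0,6.28,60)])-[306,172])
print(P((505.5,-140.5),46,52))
for r,row in enumerate(B[172:212,306:342].max(2)): print("%2d "%r+"".join(".:-=*#%@"[min(7,int(p)//32)] for p in row))
A=cv2.imread("pics/top0.png")
D=np.abs(A.astype(int)-B).max(2)>60
for n,(a,b,c,e) in dict(timer=(205,230,395,418),amber=(165,195,404,428),orange=(195,224,425,455)).items(): print(n,D[a:b,c:e].sum())
n5=cv2.imread("pics/t8.png").astype(int);print("neck",(np.abs(n5-B).max(2)>40)[172:192,212:244].sum())
E
```

```text
t124.6 pos [380.4 179.5 280.6] yaw 180.0 F [ 0.1 -0.   0. ] w 60.0 ff 0.0
([5.1, 7.0], [29.8, 31.2])
 0 **==@%%%%%%%%%%%%%%%%%%%%%%%%%%-----
 1 ***=@%%%%%%%%%%%%%%%%%%%%%%%%%%%%%%%
 2 ***=*%%%%%%%%%%%@*********@%%%%%%%%%
 3 ***==%%%%%%%%%@**=========**@%%%%%%%
 4 **==%%%%%%%%%@*==*********==*@%%%%%%
 5 ***=@%%%%%%@**====*=********=*@%%%%%
 6 **==@%%%%%%*===========*****==*@%%%%
 7 ***=@@@@@@@==#%@@@@@%*-=******=*%%%%
 8 ****=------*@@@@@@@@@@@*--====*=@%%%
 9 ****::::.:@@@@@@@@@@@@@@@:::::*=*%%%
10 *=**:::::@@@@@@@@@@@@@@@@@::::**=%%%
11 =***::::@@@@@@@@@@*##*@@@@@:::**=@%%
12 *==@:::#@@@@@@@@@#*****@@@@@..**=@%%
13 *=%@.::@@@@@@@@@*******@@@@@=.**=@%%
14 *=@@..#@@@@@@@@##@%****@@@@@@.**=%%%
15 *=*@.-@@@@@@@@#%@@@@#**@@@@@@:*==@%%
16 **=%.-@@@@@@@@@@@@@@#*@@@@@@@====%%%
17 ***=.#@@@@@@@@#@@@@@%@@@@@@@@%==%%%%
18 =**-.#@@@@@@@@*@@@@@*@@@@@@@@%==@%%%
19 ***=.#@@@@@@@@%*@@@%#@@@@@@@@@=%%%%%
20 ***=.%@@@@@@@@@##*=*@@@@@@@@@%=%%%%%
21 ***=.*@@@@@@@@@@@%@@@@@@@@@@@#%%%%%%
22 ***=.:@@@@@@@@@@@@@@@@@@@@@@@-@%%%%%
23 ***-:.@@@@@@@@@@@@@@@@@@@@@@@.@%%%%%
24 ***-:.=@@@@@@@@@@@@@@@@@@@@@*.@%%%%%
25 ***-:::#@@@@@@@@@@@@@@@@@@@%::@%%%%%
26 ***-::::@@@@@@@@@@@@@@@@@@@-::@%%%%%
27 ***-::::=@@@@@@@@@@@@@@@@@=:::@%%%%%
28 ***-:::::=%@@@@@@@@@@@@@@=:::-@%%%%%
29 ***:::::::-*@@@@@@@@@@@#=::::-@%%%%%
30 ***:::::::::=*%%@@@%@*=::::::-@%%%%%
31 ***:::::::::::*@@-=--::::::::-@%%%%%
32 ***::::::::::.#@@..::::::::::-@%%%%%
33 ***-----:::--.@@@..::.::::::::@%%%%%
34 *********=@%%%@@%==@%%%%*****%%%%%%%
35 ***********@%#@@#==@%%%%%%%%%%%%%%%%
36 **********=@%#@@*==%%%%%%%%%%%%%%%%%
37 *********==@%#@@==%%%%%%%%%%%%%%%%%%
38 **********=@%#@@==@%%%%%%%%%%%%%%%%%
39 **********=*%%@@-=@%%%%%%%%%%%%%%%%%
timer 0
amber 0
orange 0
neck 144
```

```bash
python3 -c "
from cell import ctrl
print(ctrl.job_done())"
```

```text
the job is handed in; nothing more can be done
None
```

I handed the job in at about 125 s: the bars are tapped out into the dish (the neck looks empty in the pictures; I counted about three in the dish), the nozzle was pressed once to its stop with the dish about 13 mm off centre under the spout, and the dish is back within about 3 mm of the mat's middle with its lid seated after one failed try, apparently blocked by a leaning bar.

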